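# Index the turret punch and press it

## Task

Turn the punch turret clockwise, click by click, until the fourth tube after the blank place stands under the ram, settled in its click and not gone past it, and let go of it. Then press the ram's cap straight down until it meets its stop and press there with about 14 newtons (10 to 20) for a second, and let the ram spring back up. Never press the ram with more than 25 newtons, and leave the things around it where they are.

Things in the scene. Friction and masses are not known exactly. Their poses are not given: they have to be found in the camera images.
- press: the bench turret punch, bolted down, grey; origin at table height on the turret's vertical axis. Base 170 x 250 x 14 mm. In its own frame the ram is at +y, 66 mm from the axis, on an arm (top 112 mm above the table) from a column at y 95 to 129 mm; a detent housing, 66 mm high, at y -73 to -103 mm. It carries the turret and the ram
- blank (a point): the blank place (bare disc) of the turret, on its top face, 80 mm above the table, 66 mm from the axis. The turret is a flat disc of radius 79 mm with ten places 36 degrees apart; the other nine hold steel tubes 19 mm wide, 14 mm high. Tubes are counted anticlockwise from the blank, seen from above; turning clockwise brings first, second, third, fourth under the ram
- turret (a joint): turret angle, rad, growing clockwise seen from above: 0 = blank under the ram, a click each 0.628 (36 degrees), fourth tube under the ram at 2.513. Starts resting in click 0, 1 or 2; end stops at -0.25 and 4.02. A sprung roller drops into a groove at each click: leaving it takes about 0.35 N m, zero half-way, after which the turret is drawn into the next click when let go
- turret_grip (a point): centre of the turret's black bar grip, on the turret's axis, 164 mm above the table: bar 14 mm thick (along this point's x), 46 mm long (along its y), 32 mm high. It sits on a slim post and drives the turret through a worn coupling with 0.5 rad of free play in all: the grip must first turn until the play is taken up, and a turret drawn into a click runs ahead of the held grip
- ram_cap (a point): centre of the top face of the ram's round black cap, 24 mm wide, 8 mm thick, 142 mm above the table when up; straight above the turret place that is under the ram
- ram (a joint): how far the ram is pressed down, m; 0 = up. A return spring (1.8 N, rising 0.12 N/mm) lifts it. Between 4 and 14 mm down (differs each time, cannot be seen) it meets a rubber stop inside the arm that gives 2.5 N/mm for a further 12 mm; hard end 28 mm down
- cup: white plastic cup, 68 mm wide, 80 mm high, standing on the table by the press; origin under its centre; leave alone
- spool: wooden spool, 42 mm wide, 46 mm high, standing by the press; origin under its centre; leave alone
- blocks: wooden block 70 x 45 x 30 mm, lying by the press; origin under its centre; leave alone

How it is judged:
On the way, in this order (a step that is already met when the one before it is completed fails the run):
1. the fourth tube is under the ram, the turret settled in its click and let go (value of joint turret between 2.4533 and 2.5733 rad and contact force between the fingers and press below 0.3 N), for 0.2 s.
2. the ram is pressed on its stop with 9 to 21 N for half a second, the turret still in its click (value of joint turret between 2.4533 and 2.5733 rad and value of joint ram above 0.006 m and contact force between the fingers and ram between 9 and 21 N), for 0.5 s.
At the end, for the whole second after the job is handed in: the turret rests in the click with the fourth tube under the ram (joint within 0.06 rad of 2.513), the ram is back up (within 2 mm), and cup, spool and block stand within 20 mm of where they were (value of joint turret between 2.4533 and 2.5733 rad and value of joint ram below 0.002 m and velocity of joint turret between -0.05 and 0.05 rad/s and distance of each of cup, spool, blocks from where it was at the start of the episode below 0.02 m); the robot touches nothing.
It fails at once if the ram is pressed with more than 25 N (contact force between the fingers and ram above 25 N).
It fails at once if the turret is turned past the wanted click, more than half-way to the next (value of joint turret above 2.8274 rad).
It fails at once if a bystander is disturbed (distance of any of cup, spool, blocks from where it was at the start of the episode above 0.03 m or angle between any of cup, spool, blocks's own z axis and vertical above 0.5 rad).
It also fails if it takes over 67 s, if anything falls off the work surface, if the arm or the gripper's body presses on something with over 40 N, if the wrist force passes 120 N, or if a joint passes its speed limit or range.

## Robot

A 6-joint arm with a two-finger parallel gripper is mounted at the origin on the work surface. World frame = base frame: x ahead of the robot, y to its left, z up, the work surface at z = 0. Lengths are in m, angles in rad, forces in N, time in s.
With the tool pointing down it reaches from about 0.375 to 0.9 m from the base axis. Payload 3.1 kg.
Tool frame: the origin (TCP) lies at the very end of the fingers, on their centre line; the grasp point (between the pads) lies 19 mm behind it; x points along the fingers, y is the direction in which the jaws open and shut, and the axes are right-handed (so a half turn about x gives the same grasp; the last joint's range is limited). The gripper opens to 85 mm and grips with 20 to 120 N. Pads are 22 mm wide; open, the fingers measure 114 mm over their backs; the gripper's body (76 mm by 85 mm) begins 54 mm behind the grasp point. The pads swing forward as they close: fully open they stand 13 mm farther back than shut.
Start: joints at [0.973, 0.527, 1.433, -0, 1.181, -0.178], TCP at [0.255, 0.571, 0.231] pointing down, gripper open.
Joint ranges: [-3.08, 3.08], [-0.75, 2.2], [0.22, 2.44], [-1.43, 4.57], [0, 2.65], [-2.85, 2.85]. Speed limits (rad/s): [2.79, 2.79, 3.14, 3.14, 3.14, 3.14].

## Interface

Orientations are given as a unit quaternion [x, y, z, w].
In Python, from station import sense, snapshot, camera_model, sign_off gives the robot as it stands.
- The arm moves only by the tool step_arm, never from a script. Its argument "increments" is one flat list of numbers, 5 for each row, row after row: the shift along the tool's x, y, z in units of 60 mm (1.0 is 60 mm), then the turn about the tool's x in units of 5 degrees (1.0 is 5 degrees), then the closure, from 0 (fully open) to 1 (shut). A call has exactly 5 rows; each row is the pose to reach, as a shift and turn from the pose measured when the call began, along the tool's axes at that moment; what a row does not reach only later rows make up. A row lasts 1/8 s, in which the tool goes at most 62.5 mm and 10.7 degrees, less where a joint would pass 70% of its speed; a pose out of reach is approached as far as the arm can. A call with a gripper value outside its range is refused whole. The fingers move at their own pace and stop on an object; "grip_force" is the grip in N (left out, the last holds). Time passes only in rows, so rows that repeat a pose let the fingers close, or fill a call up. It gives the time, the measured TCP pose, the force and the opening at its end, in the units of the state.
- sense(): the state, without advancing time (a new reading comes with each control period).
- snapshot(name): name is "scene" or "top"; returns the picture (384x512x3 uint8, blue, green, red); there is no depth.
- camera_model(name): a dict with "vertical_fov" (degrees; the focal length in pixels is half the picture's height over the tangent of half this angle, whatever the lens; pixels are square), "cx", "cy" (the principal point, pixels), "R" (3x3) and "t" (3): a world point X has camera coordinates R X + t. Camera axes: x right, y down, z forward; pixel columns grow to the right and rows downward; lengths in m; the calibration is good to about 2 mm. A picture is of the moment at which its call begins. camera_model takes no time and is no camera call.
- sign_off(): hands the job in, once; it reports no verdict.
The state is a dict: "t": time; "q": joint angles; "qd": joint speeds; "tau": joint torques, N m; "tcp_pos": TCP position; "tool_rot": TCP orientation; "force": force on the tool from outside, world axes, zero at the start; "ft_torque": the same for the moment, N m; "finger_gap": opening from 0.0 (shut) to 1.0 (fully open).
Only numpy, scipy, OpenCV 4.12 (cv2) and the standard library are available. Lean on these libraries where they do the work, as an engineer would, in place of code of your own. Each camera call takes 0.05 s, during which the arm holds its last target. There are 200 camera calls.

## Working session

There is one attempt and no reset: what is moved stays moved. The work goes in short steps, Python scripts to look and compute and a tool call to move; the robot and the scene stay as the last step left them, time stands still between calls to the robot, and variables do not carry over. Pictures are saved under pics/ and viewed, about 8 in all and at most 12, crops included, and the job is handed in when it is done.

Besides the shell and the picture viewer there is one more tool, called as name(argument=value, ...) on one line, values as JSON. step_arm: Moves the arm, as the interface text tells. Its arguments: {"type":"object","properties":{"increments":{"type":"array","items":{"type":"number"}},"grip_force":{"type":"number"}},"required":["increments"]}

```bash
mkdir -p pics; ls
cat > h.py <<'E'
import numpy as np,cv2
from station import *
def ray(c,u,v):
    m=camera_model(c);f=192/np.tan(np.radians(m["vertical_fov"])/2)
    R=np.array(m["R"]);t=np.array(m["t"])
    return -R.T@t, R.T@np.array([(u-m["cx"])/f,(v-m["cy"])/f,1])
def onz(c,u,v,z):
    o,d=ray(c,u,v); return o+d*(z-o[2])/d[2]
def two(u1,v1,u2,v2):
    o1,d1=ray("scene",u1,v1);o2,d2=ray("top",u2,v2)
    s=np.linalg.lstsq(np.c_[d1,-d2],o2-o1,rcond=None)[0]
    p,q=o1+s[0]*d1,o2+s[1]*d2
    return (p+q)/2,np.linalg.norm(p-q)
def proj(c,X):
    m=camera_model(c);f=192/np.tan(np.radians(m["vertical_fov"])/2)
    p=np.array(m["R"])@np.array(X)+m["t"]; return f*p[0]/p[2]+m["cx"],f*p[1]/p[2]+m["cy"]
E
python3 - <<'E'
from h import *
for n in("scene","top"):
    cv2.imwrite(f"pics/{n}0.png",snapshot(n)); m=camera_model(n);print(n,m["vertical_fov"],m["cx"],m["cy"],ray(n,m["cx"],m["cy"]), np.array(m["R"]).round(3).tolist())
print(sense())
E
```

```text
pics
scene 46.709213772666985 257.00698053462327 196.42657111997767 (array([1.10780211, 0.54458041, 0.66644087]), array([-0.59347034, -0.55619908, -0.58175213])) [[-0.675, 0.737, -0.016], [0.438, 0.383, -0.813], [-0.593, -0.556, -0.582]]
top 43.62325538743118 256.40148545891253 187.286521043298 (array([0.39759795, 0.01271886, 1.08045105]), array([ 0.17161   ,  0.01522377, -0.98504733])) [[-0.018, -1.0, -0.019], [-0.985, 0.02, -0.171], [0.172, 0.015, -0.985]]
{'t': 0.1, 'q': array([ 9.72498888e-01,  5.28369956e-01,  1.43377956e+00, -5.92397256e-06,
        1.18142519e+00, -1.78476716e-01]), 'qd': array([ 1.63364948e-03, -2.29728973e-03, -1.77171299e-03,  4.15264954e-05,
       -5.30723141e-04,  5.67240884e-04]), 'tau': array([-5.70234999e-05, -4.43307924e+01, -1.78584892e+01, -2.20704392e-04,
        3.85477746e-03, -2.53339527e-05]), 'tcp_pos': array([0.25433553, 0.57019521, 0.23043177]), 'tool_rot': array([ 0.14669126,  0.69184891, -0.14798987,  0.69132175]), 'force': array([-0.41146784, -0.06035576,  0.14862775]), 'ft_torque': array([ 0.01124826, -0.00748676,  0.05314458]), 'finger_gap': 0.9980883076636693}
```

View pics/scene0.png

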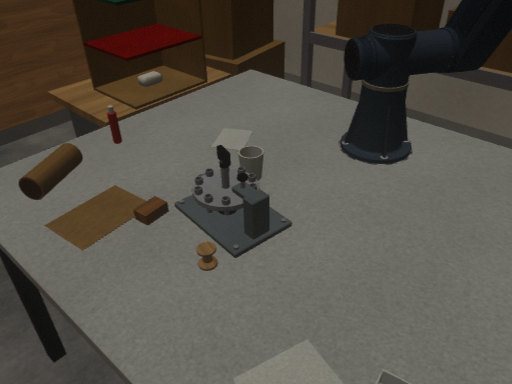

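View pics/top0.png

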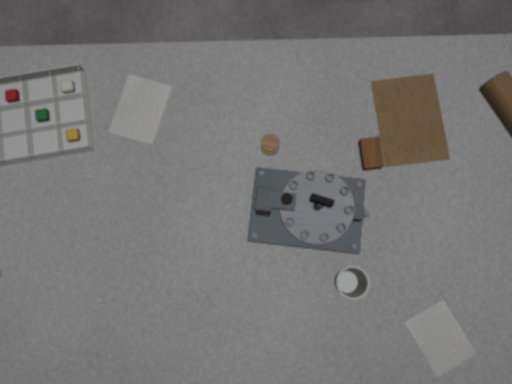

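Run:
```python
import cv2,numpy as np
a=cv2.imread("pics/scene0.png")[130:260,160:310];b=cv2.imread("pics/top0.png")[160:260,240:375]
g=lambda i:np.clip(cv2.resize(i,None,fx=5,fy=5,interpolation=cv2.INTER_CUBIC)*1.8,0,255).astype(np.uint8)
cv2.imwrite("pics/a1.png",g(a)[:600]);cv2.imwrite("pics/b1.png",g(b))
```

```text
(no output)
```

View pics/a1.png

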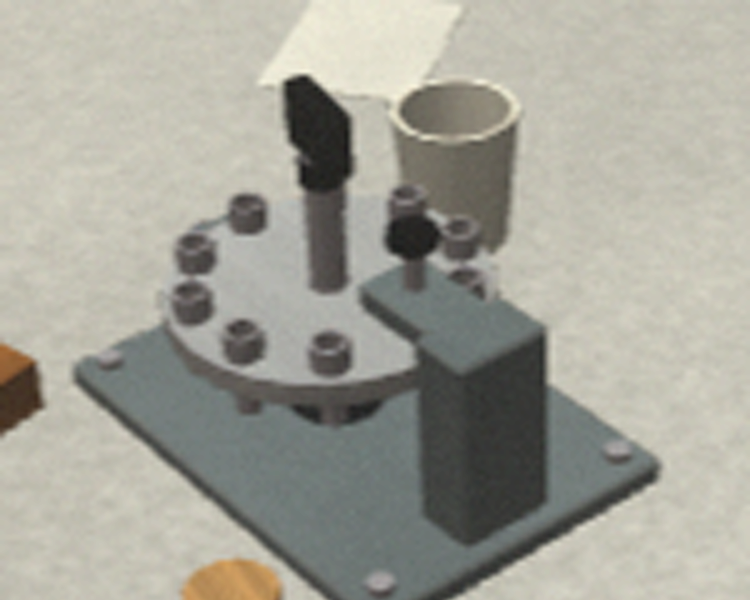

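View pics/b1.png

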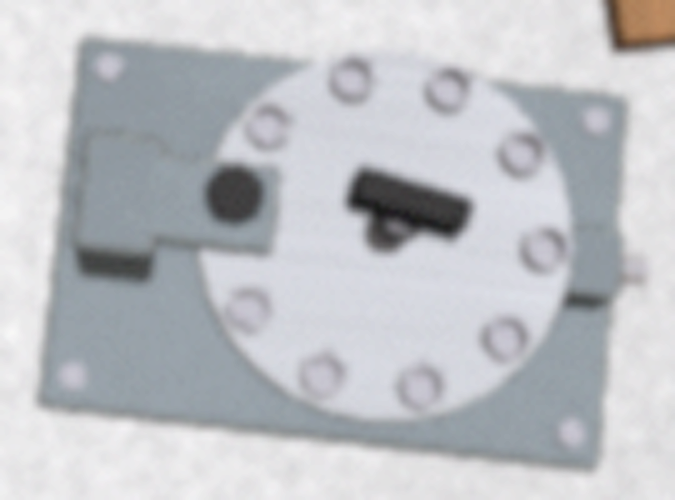

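```bash
cat >> h.py <<'E'
def blobs(n,im,box,th=45,amin=25):
    x0,y0,x1,y1=box; g=im[y0:y1,x0:x1].max(2); out=[]
    k,l,s,c=cv2.connectedComponentsWithStats((g<th).astype(np.uint8))
    for i in range(1,k):
        if s[i,4]>=amin:
            pts=np.argwhere(l==i)[:,::-1].astype(np.float32)+[x0,y0]
            r=cv2.minAreaRect(pts.astype(np.float32)); out.append((s[i,4],c[i]+[x0,y0],r))
    return out
E
python3 - <<'E'
from h import *
for n,b in(("scene",(190,135,260,200)),("top",(270,185,340,215))):
    im=cv2.imread(f"pics/{n}0.png")
    for th in(28,38):
        print(n,th)
        for o in blobs(n,im,b,th,12): print(o[0],o[1].round(1),np.round(o[2][0],1),np.round(o[2][1],1),round(o[2][2],1))
P=np.array([(268,128),(350,80),(447,90),(521,153),(543,250),(505,340),(420,387),(322,375),(248,310)])/5+[240,160]-.4
X=np.array([onz("top",u,v,.094)[:2] for u,v in P])
A=np.c_[2*X,np.ones(9)];s=np.linalg.lstsq(A,(X**2).sum(1),rcond=None)[0];c=s[:2];r=np.sqrt(s[2]+c@c)
print("axis",c,r);a=np.degrees(np.arctan2(*(X-c).T[::-1]));print(a)
for k in[(-.8+.0+ (79,-48))] if 0 else []: pass
S=sense();print(S['tcp_pos'])
from scipy.spatial.transform import Rotation as R
print(R.from_quat(S['tool_rot']).as_matrix().round(3))
E
```

```text
scene 28
193 [223.3 156.9] [223.5 156.5] [21. 11.] 90.0
64 [242.2 177. ] [242.1 176.9] [8.9 8. ] 33.7
scene 38
214 [223.3 156.7] [223.6 156.4] [23.4 11.3] 82.9
74 [242.2 176.9] [242. 177.] [ 8. 10.] 90.0
top 28
39 [320.1 202.4] [320.3 202.8] [19.9  3.1] 15.3
top 38
54 [286.1 198.7] [286.  198.5] [7. 8.] 90.0
147 [320.6 200.8] [320.5 202.6] [21.6 10.5] 17.1
axis [ 0.52767448 -0.09618058] 0.06536838451113428
[  46.68900979   10.94383522  -25.21008059  -60.95059237  -97.84670128
 -134.17752543 -169.88035341  154.16649585  118.4304975 ]
[0.25433553 0.57019521 0.23043177]
[[-0.001  0.408  0.913]
 [-0.002  0.913 -0.408]
 [-1.    -0.002 -0.   ]]
```

Run:
```python
from h import *
print("bar",two(223.5,155.5,321.3,200.0));print("cap",two(242.2,176.9,286.2,198.7))
im=cv2.imread("pics/top0.png")[185:215,305:340];m=((im.max(2)<40)*255).astype(np.uint8)
# upper long edge (x far, z .18): topmost dark pixel for each column
p=[(c+305,np.argmax(m[:,c]>0)+185) for c in range(35) if m[:,c].any()]
print(p)
q=np.array(p[3:-3],float);f=np.polyfit(q[:,0],q[:,1],1);print(f)
a,b=[onz("top",u,np.polyval(f,u),.180) for u in(310,333)];d=b-a;print(a,b,"yaw of bar deg",np.degrees(np.arctan2(d[1],d[0]))%180)
for u,v in((310,195),(333,202)):print(onz("top",u,v,.18))
print(proj("top",[.5277,-.0962,.18]),proj("top",[.5277,-.0962,.164]),proj("scene",[.5277,-.0962,.164]))
print("ram cap exp", .5277+.066*np.cos(np.radians(82.5)),-.0962+.066*np.sin(np.radians(82.5)))
```

```text
bar (array([ 0.52960377, -0.09743211,  0.16479957]), np.float64(0.00029007047851011507))
cap (array([ 0.53770412, -0.03178911,  0.13981914]), np.float64(0.001187032627522739))
[(310, np.int64(199)), (311, np.int64(197)), (312, np.int64(195)), (313, np.int64(195)), (314, np.int64(195)), (315, np.int64(196)), (316, np.int64(196)), (317, np.int64(196)), (318, np.int64(197)), (319, np.int64(197)), (320, np.int64(197)), (321, np.int64(198)), (322, np.int64(198)), (323, np.int64(198)), (324, np.int64(198)), (325, np.int64(199)), (326, np.int64(199)), (327, np.int64(199)), (328, np.int64(200)), (329, np.int64(200)), (330, np.int64(200)), (331, np.int64(201)), (332, np.int64(201))]
[ 0.30882353 98.39705882]
[ 0.53918044 -0.07479043  0.18      ] [ 0.52470474 -0.11767383  0.18      ] yaw of bar deg 71.3474020703011
[ 0.53751563 -0.07472937  0.18      ]
[ 0.52324643 -0.11760842  0.18      ]
(np.float64(321.5546928552918), np.float64(199.8952203173121)) (np.float64(320.5965139979345), np.float64(201.10386376948134)) (np.float64(224.45455729189936), np.float64(155.65679425436247))
ram cap exp 0.5363147286865234 -0.030764639149328504
```

step_arm(increments=[0, -0.7, 0.73, 1.3, 0, 0, -1.4, 1.46, 2.7, 0, 0, -2.1, 2.2, 4, 0, 0, -2.8, 2.9, 5.4, 0, 0, -3.45, 3.6, 6.7, 0], grip_force=40)

```text
t: 0.72
tcp_pos: [0.3674, 0.2913, 0.2306]
tool_rot: [0.341, 0.619, -0.342, 0.619]
force: [1.1, -0.0, -0.3]
finger_gap: 0.998
```

```bash
cat >> h.py <<'E'
from scipy.spatial.transform import Rotation as Ro
def goto(x,y,z,yaw=None):
    S=sense();M=Ro.from_quat(S['tool_rot']).as_matrix();d=np.array([x,y,z])-S['tcp_pos']
    w=np.degrees(np.arctan2(M[1,1],M[0,1]))
    print("t",S['t'],"tcp",S['tcp_pos'].round(4),"yaw",w.round(1),"q6",np.degrees(S['q'][5]).round(1),"F",S['force'].round(2),"T",S['ft_torque'].round(3),"gap",round(S['finger_gap'],3))
    print("units xyz",(M.T@d/.06).round(3),"turn",None if yaw is None else round(((w-yaw+180)%360-180)/5,2))
E
python3 -c "
from h import *
goto(.528,-.0965,.23,-18.5)"
```

```text
t 0.725 tcp [0.3674 0.2913 0.2306] yaw 32.2 q6 -7.4 F [ 1.07 -0.01 -0.32] T [-0.026 -0.025  0.006] gap 0.998
units xyz [ 0.018 -1.184  6.894] turn 10.15
```

step_arm(increments=[0, -0.17, 0.98, 1.5, 0.3, 0, -0.34, 1.97, 3, 0.3, 0, -0.5, 2.96, 4.5, 0.3, 0, -0.68, 3.9, 6, 0.3, 0, -0.85, 4.9, 7.3, 0.3])

```text
t: 1.35
tcp_pos: [0.4812, 0.0136, 0.2308]
tool_rot: [-0.518, -0.48, 0.52, -0.48]
force: [0.9, -0.2, 0.3]
finger_gap: 0.701
```

```bash
python3 -c "
from h import *
goto(.528,-.0965,.23,-18.5)"
```

```text
t 1.35 tcp [0.4812 0.0136 0.2308] yaw -4.5 q6 -7.1 F [ 0.91 -0.19  0.28] T [-0.005 -0.068 -0.025] gap 0.701
units xyz [0.014 0.921 1.769] turn 2.8
```

step_arm(increments=[0, 0.46, 0.88, 1.4, 0.3, 0, 0.92, 1.77, 2.8, 0.3, 0.3, 0.92, 1.77, 2.8, 0.3, 0.6, 0.92, 1.77, 2.8, 0.3, 0.6, 0.92, 1.77, 2.8, 0.3])

```text
t: 1.98
tcp_pos: [0.5265, -0.0963, 0.1933]
tool_rot: [-0.572, -0.414, 0.576, -0.412]
force: [-1.1, 0.1, 0.4]
finger_gap: 0.702
```

Run:
```python
from h import *
goto(.528,-.0965,.150,-18.5)
a=snapshot("scene")[100:220,150:310];b=snapshot("top")[130:250,240:400]
g=lambda i:np.clip(cv2.resize(i,None,fx=4,fy=4,interpolation=cv2.INTER_CUBIC)*1.8,0,255).astype(np.uint8)
cv2.imwrite("pics/c1.png",cv2.resize(np.hstack([g(a),g(b)]),(800,300)))
```

```text
t 1.975 tcp [ 0.5265 -0.0963  0.1933] yaw -18.5 q6 -3.7 F [-1.08  0.06  0.43] T [-0.009 -0.009  0.031] gap 0.702
units xyz [ 0.721  0.028 -0.006] turn -0.0
```

View pics/c1.png

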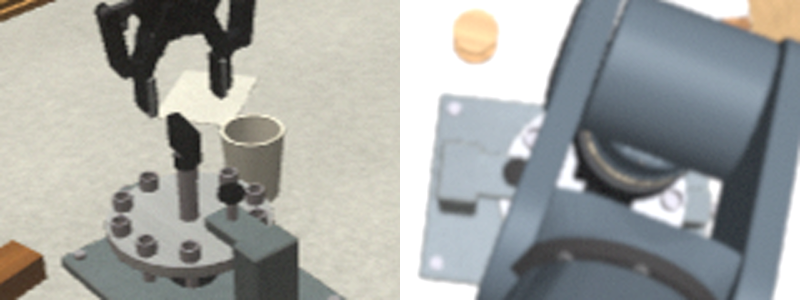

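step_arm(increments=[0.35, 0.02, 0, 0, 0.3, 0.72, 0.03, 0, 0, 0.3, 0.72, 0.03, 0, 0, 1, 0.72, 0.03, 0, 0, 1, 0.72, 0.03, 0, 0, 1])

```text
t: 2.7
tcp_pos: [0.5297, -0.0971, 0.1531]
tool_rot: [-0.573, -0.413, 0.574, -0.414]
force: [-1.8, 0.3, 2.8]
finger_gap: 0.156
```

step_arm(increments=[0, 0, 0, 0, 1, 0, 0, 0, 0, 1, 0, 0, 0, 0, 1, 0, 0, 0, 0, 1, 0, 0, 0, 0, 1])

```text
t: 3.32
tcp_pos: [0.5297, -0.097, 0.1532]
tool_rot: [-0.573, -0.413, 0.574, -0.414]
force: [0.1, 0.6, -0.7]
finger_gap: 0.154
```

```bash
cat >> h.py <<'E'
def tubes(name=None,c=(.5277,-.0962)):
    """score click phase: dark tube bores/walls, sampled on the r=66 circle in the scene view"""
    im=snapshot("scene")
    if name: cv2.imwrite(f"pics/{name}.png",np.clip(cv2.resize(im[130:260,160:310],None,fx=4,fy=4,interpolation=cv2.INTER_CUBIC)*1.8,0,255).astype(np.uint8))
    g=cv2.GaussianBlur(im.max(2).astype(np.float32),(0,0),1)
    A=np.arange(0,360,3); v=[]
    for a in np.radians(A):
        u,w=proj("scene",[c[0]+.066*np.cos(a),c[1]+.066*np.sin(a),.087]); v.append(g[int(round(w)),int(round(u))])
    return A,np.array(v)
def clicks():
    A,v=tubes(); s=" ".join("%3d"%x for x in v)
    # places: index k clockwise-from-ram position angle 82.5-36k
    print("places cw from ram:",[int(np.min(v[[int(round(((82.5-36*k)%360)/3))%120+o-120 for o in(-1,0,1)]])) for k in range(10)])
    print("between          :",[int(np.min(v[[int(round(((82.5-36*k-18)%360)/3))%120+o-120 for o in(-1,0,1)]])) for k in range(10)])
E
python3 -c "
from h import *
goto(.528,-.0965,.150,-18.5);clicks()"
```

```text
t 3.325 tcp [ 0.5297 -0.097   0.1532] yaw -18.5 q6 -3.7 F [ 0.1   0.64 -0.7 ] T [0.035 0.043 0.002] gap 0.154
units xyz [ 0.053 -0.03   0.001] turn 0.01
places cw from ram: [54, 48, 46, 48, 48, 47, 41, 48, 51, 58]
between          : [103, 96, 86, 58, 100, 108, 105, 71, 83, 71]
```

step_arm(increments=[0, 0, 0, 0.6, 1, 0, 0, 0, 1.2, 1, 0, 0, 0, 1.8, 1, 0, 0, 0, 2.4, 1, 0, 0, 0, 3, 1])

```text
t: 4.0
tcp_pos: [0.5299, -0.0971, 0.1532]
tool_rot: [-0.622, -0.334, 0.624, -0.335]
force: [0.4, 0.1, -2.3]
finger_gap: 0.152
```

```bash
python3 -c "
from h import *
goto(.5297,-.097,.153,-18.5);clicks()"
```

```text
t 4.0 tcp [ 0.5299 -0.0971  0.1532] yaw -33.5 q6 11.4 F [ 0.39  0.09 -2.29] T [0.019 0.008 0.236] gap 0.152
units xyz [ 0.003 -0.004  0.   ] turn -3.0
places cw from ram: [53, 100, 90, 56, 54, 67, 41, 59, 54, 79]
between          : [103, 54, 53, 54, 57, 54, 49, 44, 47, 71]
```

step_arm(increments=[0, 0, 0, 0.6, 1, 0, 0, 0, 1.2, 1, 0, 0, 0, 1.8, 1, 0, 0, 0, 2.4, 1, 0, 0, 0, 3, 1])

```text
t: 4.68
tcp_pos: [0.53, -0.0972, 0.1532]
tool_rot: [-0.661, -0.249, 0.662, -0.25]
force: [0.4, 0.0, -1.7]
finger_gap: 0.15
```

```bash
python3 -c "
from h import *
goto(.5297,-.097,.153,-18.5);clicks()"
```

```text
t 4.675 tcp [ 0.53   -0.0972  0.1532] yaw -48.6 q6 26.5 F [ 0.41  0.05 -1.7 ] T [-0.041  0.031 -0.043] gap 0.15
units xyz [ 0.003 -0.006  0.001] turn -6.03
places cw from ram: [50, 104, 46, 48, 48, 47, 41, 49, 51, 58]
between          : [96, 103, 82, 58, 100, 109, 108, 74, 83, 71]
```

step_arm(increments=[0, 0, 0, 1.4, 1, 0, 0, 0, 2.8, 1, 0, 0, 0, 4.2, 1, 0, 0, 0, 5.6, 1, 0, 0, 0, 7.2, 1])

```text
t: 5.35
tcp_pos: [0.5302, -0.0976, 0.1532]
tool_rot: [-0.706, -0.031, 0.707, -0.033]
force: [-0.3, -2.0, -1.3]
finger_gap: 0.159
```

```bash
python3 -c "
from h import *
goto(.5297,-.097,.153,-18.5);clicks()"
```

```text
t 5.35 tcp [ 0.5302 -0.0976  0.1532] yaw -84.9 q6 62.8 F [-0.31 -1.98 -1.32] T [-0.164  0.073 -0.069] gap 0.159
units xyz [ 0.003 -0.011  0.007] turn -13.28
places cw from ram: [51, 47, 104, 46, 48, 48, 41, 46, 48, 54]
between          : [103, 103, 97, 63, 88, 104, 96, 60, 75, 71]
```

step_arm(increments=[0, 0, 0, 1.4, 1, 0, 0, 0, 2.8, 1, 0, 0, 0, 4.2, 1, 0, 0, 0, 5.6, 1, 0, 0, 0, 7.2, 1])

```text
t: 6.02
tcp_pos: [0.5301, -0.098, 0.1532]
tool_rot: [0.681, -0.191, -0.681, -0.189]
force: [-1.2, -1.9, -2.3]
finger_gap: 0.157
```

```bash
python3 -c "
from h import *
goto(.5297,-.097,.153,-18.5);clicks()"
```

```text
t 6.025 tcp [ 0.5301 -0.098   0.1532] yaw -121.1 q6 99.0 F [-1.2  -1.95 -2.35] T [-0.186  0.218  0.022] gap 0.157
units xyz [ 0.003 -0.012  0.014] turn -20.53
places cw from ram: [50, 46, 48, 102, 47, 49, 40, 48, 46, 56]
between          : [101, 102, 96, 72, 93, 104, 100, 63, 79, 70]
```

step_arm(increments=[0, 0, 0, 1.2, 1, 0, 0, 0, 2.3, 1, 0, 0, 0, 3.3, 1, 0, 0, 0, 4.2, 1, 0, 0, 0, 4.8, 1])

```text
t: 6.7
tcp_pos: [0.5299, -0.0982, 0.1532]
tool_rot: [0.627, -0.329, -0.627, -0.326]
force: [-2.0, -0.6, -1.7]
finger_gap: 0.157
```

```bash
python3 -c "
from h import *
goto(.5297,-.097,.153,-18.5);clicks()"
```

```text
t 6.7 tcp [ 0.5299 -0.0982  0.1532] yaw -145.1 q6 123.0 F [-2.03 -0.57 -1.73] T [-0.094  0.146  0.158] gap 0.157
units xyz [ 0.003 -0.009  0.019] turn -25.33
places cw from ram: [52, 103, 101, 72, 70, 91, 40, 70, 60, 80]
between          : [50, 47, 48, 102, 52, 47, 52, 44, 47, 70]
```

step_arm(increments=[0, 0, 0, 0.2, 1, 0, 0, 0, 0.4, 1, 0, 0, 0, 0.6, 1, 0, 0, 0, 0.8, 1, 0, 0, 0, 1.0, 1])

```text
t: 7.38
tcp_pos: [0.5298, -0.0983, 0.1532]
tool_rot: [0.612, -0.356, -0.611, -0.354]
force: [-0.8, -1.1, -1.6]
finger_gap: 0.157
```

```bash
python3 -c "
from h import *
goto(.5297,-.097,.153,-18.5);clicks()"
```

```text
t 7.375 tcp [ 0.5298 -0.0983  0.1532] yaw -150.3 q6 128.2 F [-0.78 -1.09 -1.63] T [-0.066  0.144 -0.043] gap 0.157
units xyz [ 0.003 -0.008  0.019] turn -26.36
places cw from ram: [53, 85, 82, 52, 99, 85, 41, 85, 81, 51]
between          : [48, 50, 46, 103, 51, 51, 49, 48, 51, 70]
```

step_arm(increments=[0, 0, 0, 0, 1, 0, 0, 0, 0, 1, 0, 0, 0, 0, 1, 0, 0, 0, 0, 1, 0, 0, 0, 0, 1])

```text
t: 8.05
tcp_pos: [0.5298, -0.0983, 0.1532]
tool_rot: [0.612, -0.357, -0.611, -0.354]
force: [-1.6, -0.7, -2.0]
finger_gap: 0.158
```

```bash
python3 -c "
from h import *
goto(.5297,-.097,.153,-18.5);clicks()"
```

```text
t 8.05 tcp [ 0.5298 -0.0983  0.1532] yaw -150.3 q6 128.2 F [-1.63 -0.67 -1.99] T [-0.054  0.175  0.004] gap 0.158
units xyz [ 0.003 -0.009  0.019] turn -26.36
places cw from ram: [50, 48, 46, 48, 103, 47, 40, 49, 52, 57]
between          : [95, 98, 84, 58, 99, 103, 103, 71, 83, 70]
```

step_arm(increments=[0, 0, 0, 0, 0.5, 0, 0, 0, 0, 0.5, 0, 0, 0, 0, 0.5, 0, 0, 0, 0, 0.5, 0, 0, 0, 0, 0.5])

```text
t: 8.72
tcp_pos: [0.5299, -0.0982, 0.1532]
tool_rot: [0.612, -0.356, -0.611, -0.354]
force: [-1.3, 0.5, 0.6]
finger_gap: 0.502
```

step_arm(increments=[-0.3, 0, 0, 0, 0.5, -0.6, 0, 0, 0, 0.5, -0.9, 0, 0, 0, 0.5, -1, 0, 0, 0, 0.5, -1, 0, 0, 0, 0.5])

```text
t: 9.35
tcp_pos: [0.53, -0.098, 0.2133]
tool_rot: [0.612, -0.356, -0.611, -0.354]
force: [-0.2, 0.4, -0.3]
finger_gap: 0.503
```

```bash
python3 -c "
from h import *
goto(.537,-.0315,.21,-18.5);clicks()
tubes('d1')"
```

```text
t 9.35 tcp [ 0.53   -0.098   0.2133] yaw -150.3 q6 128.2 F [-0.2   0.37 -0.31] T [ 0.01   0.012 -0.022] gap 0.503
units xyz [ 0.051 -0.651  0.906] turn -26.36
places cw from ram: [50, 48, 46, 48, 102, 47, 41, 49, 51, 57]
between          : [95, 97, 83, 58, 99, 103, 102, 71, 82, 69]
```

View pics/d1.png

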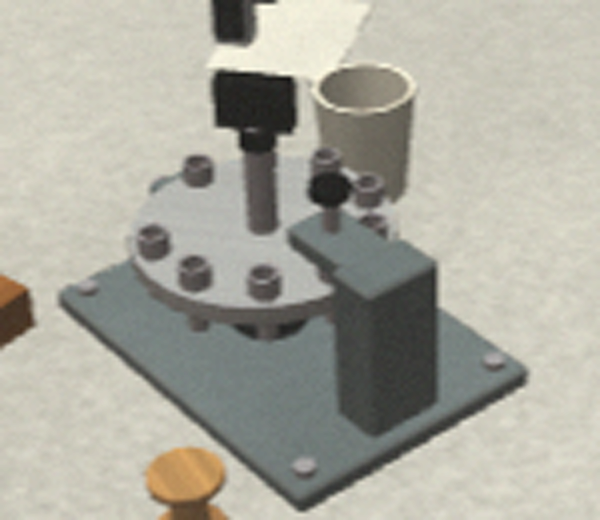

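step_arm(increments=[0, -0.22, 0.3, -2, 1, 0, -0.44, 0.6, -4, 1, 0, -0.65, 0.91, -6, 1, 0, -0.65, 0.91, -8, 1, 0, -0.65, 0.91, -10, 1])

```text
t: 10.07
tcp_pos: [0.5358, -0.0305, 0.2114]
tool_rot: [-0.703, 0.062, 0.706, 0.06]
force: [1.2, -0.5, 0.8]
finger_gap: -0.002
```

step_arm(increments=[0, 0, 0, -2, 1, 0, 0, 0, -4, 1, 0, 0, 0, -6, 1, 0, 0, 0, -8, 1, 0, 0, 0, -10, 1])

```text
t: 10.7
tcp_pos: [0.5352, -0.0304, 0.2104]
tool_rot: [-0.661, -0.244, 0.666, -0.244]
force: [-0.6, -0.1, 0.2]
finger_gap: -0.003
```

step_arm(increments=[0, 0, 0, -2, 1, 0, 0, 0, -4, 1, 0, 0, 0, -6, 1, 0, 0, 0, -8, 1, 0, 0, 0, -8.6, 1])

```text
t: 11.32
tcp_pos: [0.5347, -0.0302, 0.2094]
tool_rot: [-0.525, -0.473, 0.53, -0.47]
force: [-0.2, -0.3, -0.1]
finger_gap: 0.0
```

```bash
python3 -c "
from h import *
goto(.537,-.0315,.15,-7.5);clicks()"
```

```text
t 11.325 tcp [ 0.5347 -0.0302  0.2094] yaw -6.5 q6 -8.5 F [-0.19 -0.3  -0.1 ] T [-0.059  0.022  0.003] gap 0.0
units xyz [0.99  0.049 0.014] turn 0.21
places cw from ram: [50, 49, 47, 49, 104, 48, 41, 49, 52, 57]
between          : [96, 99, 86, 59, 101, 105, 104, 72, 83, 71]
```

step_arm(increments=[0.3, 0.04, 0.01, 0, 1, 0.6, 0.04, 0.01, 0, 1, 0.85, 0.04, 0.01, 0, 1, 1.0, 0.04, 0.01, 0, 1, 1.0, 0.04, 0.01, 0, 1])

```text
t: 12.0
tcp_pos: [0.5361, -0.0311, 0.1486]
tool_rot: [-0.524, -0.473, 0.53, -0.469]
force: [0.3, -0.4, -1.0]
finger_gap: -0.0
```

```bash
python3 -c "
from h import *
goto(.537,-.0315,.142,-7.5)
a=snapshot('scene')[110:210,180:310]
cv2.imwrite('pics/e1.png',np.clip(cv2.resize(a,None,fx=4,fy=4,interpolation=cv2.INTER_CUBIC)*1.8,0,255).astype(np.uint8))"
```

```text
t 12.0 tcp [ 0.5361 -0.0311  0.1486] yaw -6.4 q6 -8.5 F [ 0.32 -0.4  -0.96] T [-0.02  -0.015 -0.058] gap -0.0
units xyz [0.11  0.017 0.005] turn 0.21
```

View pics/e1.png

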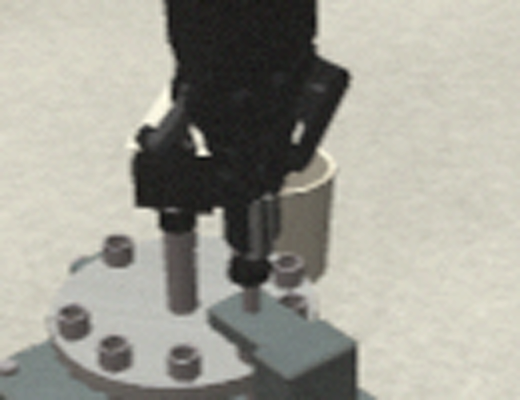

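step_arm(increments=[0.04, 0.01, 0, 0, 1, 0.08, 0.01, 0, 0, 1, 0.12, 0.01, 0, 0, 1, 0.16, 0.01, 0, 0, 1, 0.17, 0.01, 0, 0, 1])

```text
t: 12.68
tcp_pos: [0.5372, -0.0314, 0.1391]
tool_rot: [-0.525, -0.473, 0.53, -0.47]
force: [-0.0, 0.3, 1.4]
finger_gap: 0.002
```

step_arm(increments=[0.01, 0, 0, 0, 1, 0.02, 0, 0, 0, 1, 0.03, 0, 0, 0, 1, 0.04, 0, 0, 0, 1, 0.04, 0, 0, 0, 1])

```text
t: 13.3
tcp_pos: [0.5373, -0.0314, 0.1367]
tool_rot: [-0.525, -0.473, 0.53, -0.47]
force: [-1.2, -0.4, 1.7]
finger_gap: 0.005
```

```bash
python3 -c "
from h import *
goto(.537,-.0315,.142,-7.5)"
```

```text
t 13.3 tcp [ 0.5373 -0.0314  0.1367] yaw -6.4 q6 -8.5 F [-1.16 -0.36  1.7 ] T [0.011 0.012 0.021] gap 0.005
units xyz [-0.088 -0.005  0.002] turn 0.21
```

step_arm(increments=[0.01, 0, 0, 0, 1, 0.02, 0, 0, 0, 1, 0.03, 0, 0, 0, 1, 0.04, 0, 0, 0, 1, 0.04, 0, 0, 0, 1])

```text
t: 13.92
tcp_pos: [0.5373, -0.0314, 0.1347]
tool_rot: [-0.525, -0.472, 0.53, -0.47]
force: [-0.8, 0.3, 6.5]
finger_gap: -0.003
```

step_arm(increments=[0.01, 0, 0, 0, 1, 0.02, 0, 0, 0, 1, 0.03, 0, 0, 0, 1, 0.04, 0, 0, 0, 1, 0.04, 0, 0, 0, 1])

```text
t: 14.55
tcp_pos: [0.5373, -0.0315, 0.1332]
tool_rot: [-0.525, -0.472, 0.53, -0.47]
force: [-2.0, -1.2, 9.3]
finger_gap: 0.003
```

step_arm(increments=[0.015, 0, 0, 0, 1, 0.025, 0, 0, 0, 1, 0.035, 0, 0, 0, 1, 0.045, 0, 0, 0, 1, 0.05, 0, 0, 0, 1])

```text
t: 15.18
tcp_pos: [0.5373, -0.0316, 0.1316]
tool_rot: [-0.525, -0.472, 0.53, -0.47]
force: [-2.3, 0.2, 13.7]
finger_gap: -0.0
```

step_arm(increments=[0.024, 0, 0, 0, 1, 0.024, 0, 0, 0, 1, 0.024, 0, 0, 0, 1, 0.024, 0, 0, 0, 1, 0.024, 0, 0, 0, 1])

```text
t: 15.8
tcp_pos: [0.5373, -0.0316, 0.1317]
tool_rot: [-0.525, -0.472, 0.529, -0.471]
force: [-2.8, 1.2, 13.1]
finger_gap: -0.001
```

step_arm(increments=[0.024, 0, 0, 0, 1, 0.024, 0, 0, 0, 1, 0.024, 0, 0, 0, 1, 0.024, 0, 0, 0, 1, 0.024, 0, 0, 0, 1])

```text
t: 16.42
tcp_pos: [0.5373, -0.0316, 0.1317]
tool_rot: [-0.525, -0.472, 0.529, -0.471]
force: [-2.6, 0.9, 13.3]
finger_gap: -0.002
```

```bash
python3 -c "
from h import *
goto(.537,-.0315,.142,-7.5);clicks()"
```

```text
t 16.425 tcp [ 0.5373 -0.0316  0.1317] yaw -6.4 q6 -8.5 F [-2.59  0.93 13.32] T [ 0.142  0.517 -0.   ] gap -0.002
units xyz [-0.172 -0.006 -0.001] turn 0.22
places cw from ram: [51, 49, 47, 49, 105, 48, 41, 20, 52, 57]
between          : [97, 100, 86, 60, 101, 105, 63, 33, 84, 71]
```

step_arm(increments=[-0.07, 0, 0, 0, 1, -0.14, 0, 0, 0, 1, -0.21, 0, 0, 0, 1, -0.35, 0, 0, 0, 1, -0.6, 0, 0, 0, 1])

```text
t: 17.1
tcp_pos: [0.5371, -0.0315, 0.1678]
tool_rot: [-0.525, -0.472, 0.53, -0.47]
force: [0.4, 0.4, -0.3]
finger_gap: -0.001
```

step_arm(increments=[-0.4, 0, 0, 0, 1, -0.8, 0, 0, 0, 1, -1.2, 0, 0, 0, 1, -1.2, 0, 0, 0, 1, -1.2, 0, 0, 0, 1])

```text
t: 17.73
tcp_pos: [0.5371, -0.0312, 0.2394]
tool_rot: [-0.524, -0.472, 0.53, -0.47]
force: [-0.2, -0.3, 0.6]
finger_gap: 0.003
```

```bash
python3 -c "
from h import *
goto(.537,-.0315,.142,-7.5);clicks();tubes('f1')
im=snapshot('scene')
for o in blobs('scene',im,(232,168,252,188),38,12): print(o[0],o[1].round(1))"
```

```text
t 17.725 tcp [ 0.5371 -0.0312  0.2394] yaw -6.4 q6 -8.5 F [-0.18 -0.35  0.65] T [-0.028 -0.006 -0.001] gap 0.003
units xyz [1.623 0.011 0.   ] turn 0.22
places cw from ram: [50, 49, 46, 49, 103, 48, 41, 49, 52, 57]
between          : [95, 98, 84, 59, 99, 104, 103, 71, 83, 71]
71 [242.1 176.9]
```

View pics/f1.png

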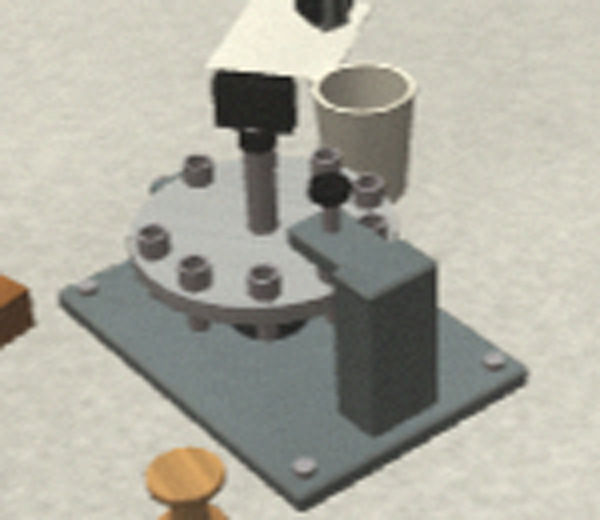

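The turret shows its empty place between the tubes at (152,240) and (198,170). The cap is back up at scene pixel (242.1,176.9), the same as at the start, and the cup, spool and block look unmoved.

```bash
python3 -c "
from station import *
print(sign_off())"
```

```text
the job is handed in; nothing more can be done
None
```

The turret now stands with the fourth tube under the ram, the ram was pressed on its stop and is back up, and the job is handed in at about 18 s of the 67 s allowed.

- **Turret:** It started in click 0, with all nine tubes visible and the blank under the ram. I turned the bar grip about 132° clockwise, checking each click in the camera, and went slowly over the last half-way point. The turret ran ahead into click 4 on its own. The blank then showed four places clockwise of the ram, and the twist on the tool was near zero before I let go.
- **Ram:** I pressed the cap with shut fingers in small steps. The measured force rose from about 2 N to 6.5, 9.3 and then 13.7 N as the stop was met. It held at 13.1–13.7 N for about 1.25 s, about 10 mm down. The highest force read at the end of any step was 13.7 N; the force between those readings was not recorded.
- **Last checks:**
  - The turret was still in click 4.
  - The cap was within 0.1 pixel of where it started in the image.
  - The tool was about 10 cm above the cap, with no force above the noise of about 1 N.
  - The cup, spool and block looked unmoved in the final crop, by eye only. I did not measure their positions again, and the block is only partly in that crop.

No check failed or disagreed with another.

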